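# Set the roof pitch with a pendulum gauge on an uneven stud

## Task

Lift the angle gauge up and off its two-prong hook by its wooden handle and set the middle of its flat base gently on the round hump of the uneven stud, square across the hump and standing level first. Then rock it there until its swinging pointer comes to rest on the mark tab, and finish while still holding the gauge by its handle in that position, with its base still lightly pressed on the hump, so the roof line can be drawn along it. Leave the other things on the table where they are.

Things in the scene. Friction and masses are not known exactly. Their poses are not given: they have to be found in the camera images.
- gauge_handle (a point): Centre of the dark wooden handle of the loose angle gauge: 22 (x) x 36 (y) x 46 (z) mm, on the frame's top bar; 141 mm above the underside of the base, 39 mm above the underside of the top bar. Gauge axes: z up, y along the base, x normal to the frame.
- gauge_base (a point): Middle of the underside of the gauge's base, a straight flat bar 160 (y) x 20 (x) x 16 (z) mm; this is what rests on the hump. Same axes as the gauge.
- pointer_tip (a point): Lower tip of the dark steel pointer that swings freely (settles in about 1 s) in the gauge's open window, from a pivot 109 mm above the underside of the base; the tip is 64 mm from the pivot. z axis: from tip to pivot.
- mark_tab (a point): Inner tip of the mark, a dark steel tab 8 mm wide on the pale arc below the pointer, 70 mm from the pointer's pivot, set at a different angle each time, stiff (leave it as set). z axis: from tab to pivot. The pointer is on the mark when it points straight at the tab.
- pointer (a joint): Angle of the pointer in the gauge, rad; 0 = square to the base, positive = tip towards the gauge's +y end. It hangs plumb, so turning the gauge by an angle about its own +x axis changes it by minus that angle.
- mark (a joint): Angle of the mark tab in the gauge, rad, same zero and sign as pointer; 0.18 to 0.38. The pointer comes onto it when the gauge is rocked with its +y end down by this angle.
- rack_prongs (a point): Midway between the rack's two 8 mm prongs, at the height of their tops (150 mm above the table), under the hanging gauge's top bar. Prongs 70 mm apart (along y) run level to the rack's -x (to the robot), ending 21 mm from this point in tips turned up 11 mm. The gauge comes off by going up 20 mm or more, then 60 mm to the rack's -x.
- hump_top (a point): Top of the round hump on the uneven stud, 114 mm above the table. The hump is a level round of radius 28 mm, 44 mm long, its axis along the stud's x axis, 28 mm below this point. Stand the gauge on it with its x axis along the stud's x axis (same way round or reversed).
- gauge: The whole gauge, 190 to 350 g: open aluminium frame, top bar 124 x 20 x 16 mm, window 110 mm wide and 86 high. Origin: middle of the underside of the base. It starts hanging upright with its top bar on the two prongs, base 48 mm above the table, axes parallel to the rack's.
- rack: The whole rack, fixed: plywood foot and two wooden posts (tops 156 mm above the table, front faces 65 mm to +x of the prong point) with a steel prong each. Origin on the table below rack_prongs.
- stud: The whole stud block, fixed: stud 44 (x) x 80 (y) mm, shoulders 24 mm below the hump's top, a lower lump to +y that the base does not meet up to 0.4 rad of rocking, on a joist offcut 110 x 150 x 36 mm. Origin on the table under the middle of the stud (hump 6 mm to -y of it).
- tape_roll: cardboard tape roll lying flat, 90 mm across, 24 mm high; leave it alone; origin at its underside.
- glue_stick: white glue stick standing, 26 mm across, 85 mm high; leave it alone; origin at its underside.
- marker_pen: marker pen lying down, about 130 mm long, 15 mm thick; leave it alone; origin at its underside.
- tumbler: copper-coloured drink tumbler standing, 74 mm across, 180 mm high; leave it alone; origin at its underside.
- drink_can: green drink can standing, 66 mm across, 115 mm high; leave it alone; origin at its underside.
- water_bottle: white water bottle standing, 70 mm across, 210 mm high; leave it alone; origin at its underside.
- crayon_box: small closed cardboard box lying flat, 75 x 55 x 24 mm; leave it alone; origin at its underside.
Mind the look-alikes: they are no part of the job. Several things have the shape of the gauge; the one meant has the colours described above.

How it is judged (in metres and radians):
On the way, in this order (a step that is already met when the one before it is completed fails the run):
1. the gauge is lifted off its prongs and carried clear of the rack (contact force between gauge and rack below 0.1 N and horizontal distance between gauge_handle and rack_prongs above 0.1 m and contact force between the fingers and gauge above 1 N), for 0.2 s.
2. the gauge stands level on the hump, held (contact force between gauge and stud above 0.3 N and y of hump_top in the frame of gauge_base between -0.055 and 0.055 m and z of hump_top in the frame of gauge_base between -0.015 and 0.006 m and contact force between the fingers and gauge above 1 N and angle between gauge_base's own z axis and vertical below 0.09 rad and angle between the z axis of pointer_tip and the z axis of mark_tab, either way round above 0.08 rad), for 0.2 s.
3. the gauge is rocked on the hump until its pointer rests on the mark (contact force between gauge and stud above 0.3 N and y of hump_top in the frame of gauge_base between -0.055 and 0.055 m and z of hump_top in the frame of gauge_base between -0.015 and 0.006 m and contact force between the fingers and gauge above 1 N and angle between the z axis of pointer_tip and the z axis of mark_tab, either way round below 0.06 rad), for 0.5 s.
At the end, for the whole second after the job is handed in: Held in the fingers, clear of the rack, base pressing on the hump (0.3 to 25 N, hump within 55 mm of base middle), gauge x axis level within 0.15 rad and along the stud x axis within 0.35 rad, pointer within 0.06 rad of the mark and still (under 0.25 rad/s), for the last second (all of step 3 and contact force between gauge and rack below 0.1 N and horizontal distance between gauge_handle and rack_prongs above 0.1 m and contact force between gauge and stud below 25 N and velocity of joint pointer between -0.25 and 0.25 rad/s and linear speed of gauge below 0.02 m/s and angle between gauge_base's own x axis and vertical between 1.42 and 1.72 rad and angle between the x axis of gauge_base and the x axis of hump_top, either way round below 0.35 rad); the arm keeps its last pose, push and grip.
It fails at once if the gauge is pressed hard (over 40 N) on the stud (contact force between gauge and stud above 40 N).
It fails at once if the gauge is dropped on the table (height (world z) of gauge_handle below 0.1 m).
It fails at once if one of the bystanders is disturbed (moved over 30 mm) (distance of any of tape_roll, glue_stick, marker_pen, tumbler, drink_can, water_bottle, crayon_box from where it was at the start of the episode above 0.03 m).
It also fails if it takes over 58 s, if anything falls off the work surface, if the arm or the gripper's body presses on something with over 40 N, if the wrist force passes 120 N, or if a joint passes its speed limit or range.

## Robot

A 7-joint arm with a two-finger parallel gripper is mounted at the origin on the work surface. World frame = base frame: x ahead of the robot, y to its left, z up, the work surface at z = 0. Lengths are in mm, angles in rad, forces in N, time in s.
With the tool pointing down it reaches from about 400 to 875 mm from the base axis. Payload 6.5 kg.
Tool frame: the origin (TCP) lies at the very end of the fingers, on their centre line; the grasp point (between the pads) lies hold_point_z behind it (hold_point_z is the distance from the TCP to the grasp point, in mm); y points along the fingers, z is the direction in which the jaws open and shut, and the axes are right-handed (so a half turn about y gives the same grasp; the last joint's range is limited). The gripper opens to 88 mm and grips with 3 to 60 N. Pads are 18 mm wide; open, the fingers measure 123 mm over their backs; the gripper's body (75 mm by 187 mm) begins 45 mm behind the grasp point.
Start: joints at [1.107, 0.536, -0.004, 1.538, 0.003, 1.067, -0.071], TCP at [251.799, -599.239, 238.716] pointing down, gripper open.
Joint ranges: [-2.7, 2.7], [-0.37, 2.16], [-1.27, 1.26], [0.24, 2.4], [-1.31, 4.45], [0.19, 1.91], [-2.76, 2.76]. Speed limits (rad/s): [2.39, 2.39, 3.14, 3.14, 3.14, 3.14, 3.14].

## Interface

Orientations are given as a unit quaternion [x, y, z, w].
In Python, from workcell import * gives the robot as it stands.
- The arm moves only by the tool send_rows, never from a script. Its argument "commands" is a list of rows, each a list of 3 entries, a list of its own where there are three numbers: the closure in counts, from 0 (fully open) to 255 (shut), then the shift along the world's x, y, z in mm, then the turn, a rotation vector about the world's x, y, z in degrees. In form: [[grip, [dx, dy, dz], [ax, ay, az]], ...]. A call has 1 to 12 rows; each row shifts and turns the commanded pose from where the row before left it; what a row does not reach is not made up. A row lasts 1/10 s, in which the tool goes at most 50 mm and 8.59 degrees, less where a joint would pass 70% of its speed; a pose out of reach is approached as far as the arm can. A call is refused whole if a number of a shift passes 50 or a number of a turn 8.59, either way. A call with a gripper value outside its range is refused whole. The fingers move at their own pace and stop on an object; the grip force is fixed at half the most. Time passes only in rows, so rows that do not move let the fingers close. It gives the time, the measured TCP pose, the force and the opening at its end, in the units of the state.
- get_state(): the state, without advancing time (a new reading comes with each control period).
- capture(name): name is "side" or "top" or "wrist"; returns a dict with "frame" (400x640x3 uint8, red, green, blue), "fx", "fy", "cx", "cy" (pixels), "xyz" and "attitude" of the camera in the world; the wrist camera has in their place "T_tool_cam" (4x4, takes a point from camera to tool coordinates, whose origin is the TCP and whose axes are the tool frame's). Camera axes: x right, y down, z forward; pixel columns grow to the right and rows downward; lengths in mm; the calibration is good to about 2 mm. The wrist camera is an equidistant fisheye: a pixel r from the principal point sees the ray r / f radians off the axis. A picture is of the moment at which its call begins: read the wrist's pose just before it. There is no depth.
- sign_off(): hands the job in, once; it reports no verdict.
The state is a dict: "time": time; "q": joint angles; "qd": joint speeds; "effort": joint torques, N m; "eef_pos": TCP position; "tool_rot": TCP orientation; "ft_force": force on the tool from outside, world axes, zero at the start; "moment": the same for the moment, N m; "width": finger opening in mm.
Only numpy, scipy, OpenCV 4.12 (cv2) and the standard library are available. Lean on these libraries where they do the work, as an engineer would, in place of code of your own. Each camera call takes 0.05 s, during which the arm holds its last target.

## Working session

There is one attempt and no reset: what is moved stays moved. The work goes in short steps, Python scripts to look and compute and a tool call to move; the robot and the scene stay as the last step left them, time stands still between calls to the robot, and variables do not carry over. Pictures are saved under pics/ and viewed, and the job is handed in when it is done.

Besides the shell and the picture viewer there is one more tool, called after "Emit:" as name(argument=value, ...), one argument or row to a line, values as JSON. send_rows: Moves the arm, as the interface text tells. Its arguments: {"type":"object","properties":{"commands":{"type":"array","items":{"type":"array"}}},"required":["commands"]}

```bash
ls; mkdir -p pics; cat > h.py <<'E'
from workcell import *
import numpy as np, cv2, pickle
def snap(n,f):
    s=get_state(); c=capture(n); cv2.imwrite(f'pics/{f}.png',c['frame'][:,:,::-1]); pickle.dump((s,c),open(f'pics/{f}.pkl','wb')); return s,c
E
python3 - <<'E'
from h import *
for n in ['side','top','wrist']:
    s,c=snap(n,n+'0')
    print({k:v for k,v in c.items() if k!='frame'})
print(s)
E
```

```text
pics
{'fx': 370.2222953550776, 'fy': 370.2222953550776, 'cx': 317.96077136907206, 'cy': 195.18570821655933, 'xyz': array([102.9661727 , 854.75855554, 685.92669819]), 'attitude': array([-0.21145872,  0.83515545, -0.49409749,  0.11691134])}
{'fx': 494.3145788210702, 'fy': 494.3145788210702, 'cx': 323.04337852105294, 'cy': 205.5730374700826, 'xyz': array([ 410.78510473,  -25.20265253, 1495.93513796]), 'attitude': array([-0.69597161,  0.71552766, -0.03818766,  0.04674812])}
{'fx': 309.70691628693146, 'fy': 309.70691628693146, 'cx': 320.9470988372626, 'cy': 193.6283275785228, 'T_tool_cam': array([[-1.92412965e-04,  9.47890521e-01,  3.18596175e-01,
        -8.43918033e+01],
       [ 9.27309703e-04, -3.18595875e-01,  9.47890188e-01,
        -1.47431891e+02],
       [ 9.99999552e-01,  4.77823685e-04, -8.17686101e-04,
         6.29964653e-01],
       [ 0.00000000e+00,  0.00000000e+00,  0.00000000e+00,
         1.00000000e+00]])}
{'time': 0.1, 'q': array([ 1.10680441,  0.5370891 , -0.00440321,  1.53872473,  0.00259436,
        1.06729543, -0.07118239]), 'qd': array([ 0.00017239, -0.00162307, -0.00129793, -0.00273604, -0.00053898,
       -0.00082708,  0.00035657]), 'effort': array([ 3.68512032e-03, -5.72078240e+01,  9.94377695e-01, -2.52231985e+01,
       -5.61728608e-02,  1.34215722e-02,  6.05150353e-05]), 'eef_pos': array([ 251.56525963, -598.77133482,  237.94720172]), 'tool_rot': array([-0.13988318,  0.69367545, -0.69264912,  0.13958606]), 'ft_force': array([ 0.97354648,  0.69946174, -0.35022319]), 'moment': array([ 0.03808556, -0.00386659, -0.04111656]), 'width': 88.00172706952375}
```

View pics/side0.png

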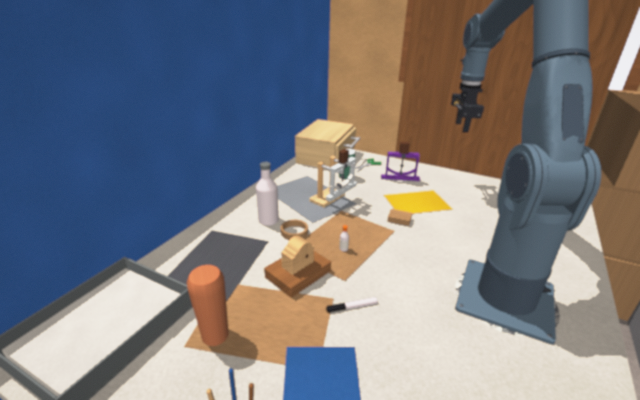

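View pics/top0.png

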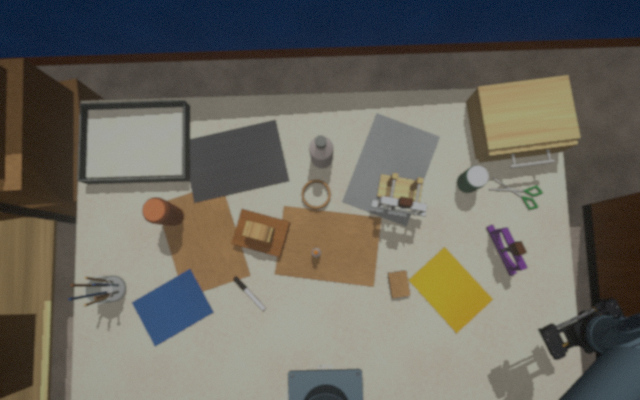

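View pics/wrist0.png

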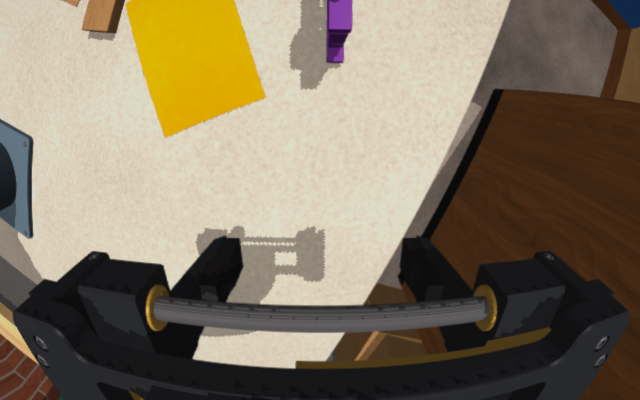

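Candidates for the gauge: the silver frame with a dark handle on the rack (top 405,203; side 345,160) and the purple frame standing on the table (top 510,248; side 403,165). By the description (aluminium, hanging on prongs) it's the one on the rack; I'll check it in close crops.

```bash
cat >> h.py <<'E'
from scipy.spatial.transform import Rotation as R
def load(f): return pickle.load(open(f'pics/{f}.pkl','rb'))
def ray(f,u,v):
    s,c=load(f)
    if 'T_tool_cam' in c:
        T=c['T_tool_cam']; Rt=R.from_quat(s['tool_rot']).as_matrix()
        d=np.array([u-c['cx'],v-c['cy']]); r=np.hypot(*d); th=r/c['fx']
        dc=np.array([d[0]/r*np.sin(th),d[1]/r*np.sin(th),np.cos(th)])
        return s['eef_pos']+Rt@T[:3,3], Rt@T[:3,:3]@dc
    dc=np.array([(u-c['cx'])/c['fx'],(v-c['cy'])/c['fy'],1])
    d=R.from_quat(c['attitude']).as_matrix()@dc
    return c['xyz'],d/np.linalg.norm(d)
def onz(f,u,v,z):
    o,d=ray(f,u,v); return o+d*(z-o[2])/d[2]
def tri(*a):
    A=np.zeros((3,3));b=np.zeros(3)
    for f,u,v in a:
        o,d=ray(f,u,v);P=np.eye(3)-np.outer(d,d);A+=P;b+=P@o
    x=np.linalg.solve(A,b)
    return x,[np.linalg.norm((np.eye(3)-np.outer(ray(*q)[1],ray(*q)[1]))@(x-ray(*q)[0])) for q in a]
def crop(f,x0,y0,x1,y1,k,out):
    im=cv2.imread(f'pics/{f}.png')[y0:y1,x0:x1]; cv2.imwrite(f'pics/{out}.png',cv2.resize(im,None,fx=k,fy=k,interpolation=cv2.INTER_CUBIC))
E
python3 - <<'E'
from h import *
crop('top0',350,150,450,230,8,'c1'); crop('side0',300,130,400,220,6,'c2'); crop('top0',225,200,305,270,8,'c3')
print(onz('top0',405,203,212), onz('top0',258,231,114))
E
```

```text
[ 566.71625818 -225.91864663  212.        ] [511.32961271 173.5539715  114.        ]
```

View pics/c1.png

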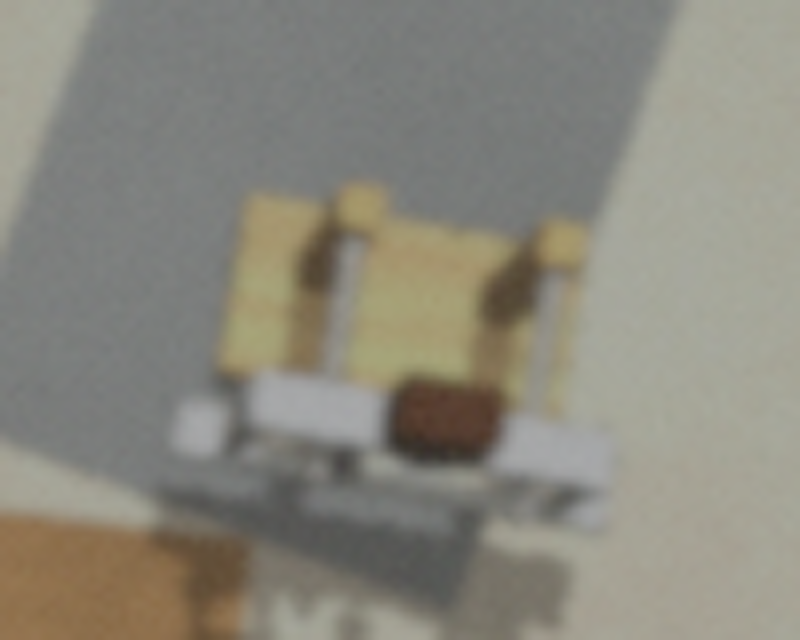

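View pics/c2.png

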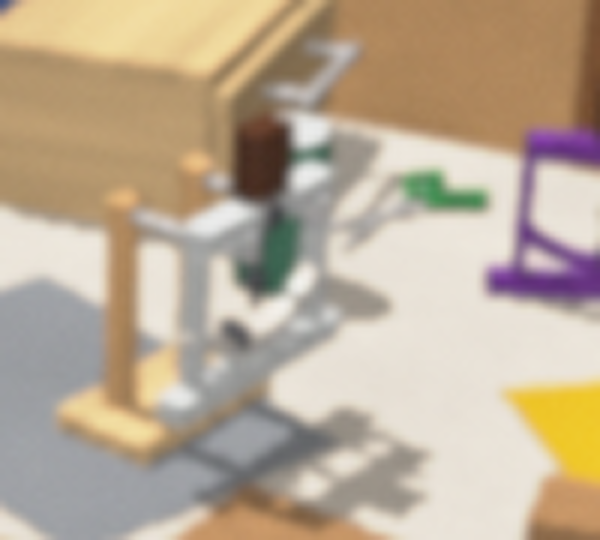

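View pics/c3.png

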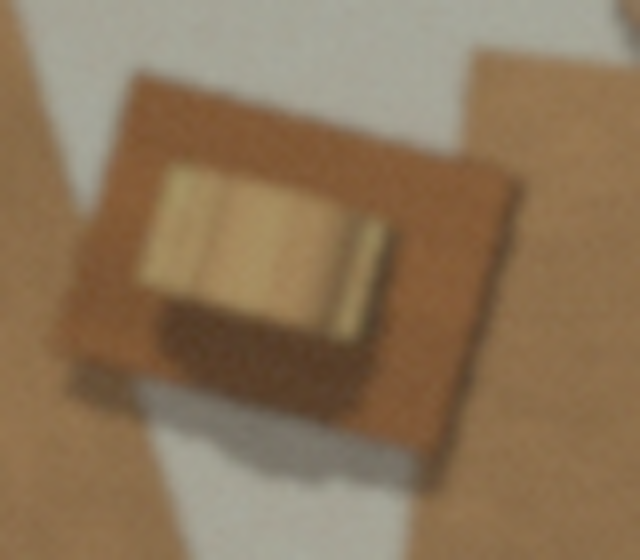

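c1 shows the silver frame with its brown handle (c1 447,418, so top 406,202) on two posts with prongs, so that is the gauge. c2 shows the dark tab on the arc on the side-camera (+y) side. c3 shows the stud, with the hump near c3 (265,235). Next, the tool constants, the rack yaw, and a move to a close wrist view.

```bash
python3 - <<'E'
from h import *
import workcell
print([ (k,getattr(workcell,k)) for k in dir(workcell) if k[0]!='_' and not callable(getattr(workcell,k)) and not k in('np',)])
a=onz('top0',350+362/8,150+205/8,156); b=onz('top0',350+565/8,150+238/8,156); print('posts',a,b,np.linalg.norm(a-b), 'yaw of y-axis',np.degrees(np.arctan2(-(a-b)[0],(a-b)[1])))
print('handle',onz('top0',405.9,202.2,212))
# joist corners z36
for p in [(140,75),(520,185),(435,450),(60,345)]: print(onz('top0',225+p[0]/8,200+p[1]/8,36))
s=get_state(); print(R.from_quat(s['tool_rot']).as_matrix().round(3), s['eef_pos'])
E
```

```text
[('hold_point_z', 18.700000000000003)]
posts [ 649.95013927 -211.51343256  156.        ] [ 636.45096986 -280.37724325  156.        ] 70.1744397720486 yaw of y-axis -11.090887846228679
handle [ 568.75369798 -228.36215475  212.        ]
[582.7864276 230.3026104  36.       ]
[537.73635816  89.48271587  36.        ]
[440.87418088 122.60936122  36.        ]
[483.22955689 260.65172764  36.        ]
[[-0.922 -0.001  0.388]
 [-0.388  0.001 -0.922]
 [ 0.    -1.    -0.001]] [ 251.64107948 -598.81748654  238.04543245]
```

Emit:
send_rows(
  commands=[
    [0,[20,20,20],[0,0,-8.5]],
    [0,[27,32,14],[0,0,-8.5]],
    [0,[27,32,14],[0,0,-8.5]],
    [0,[27,32,14],[0,0,-8.4]],
    [0,[27,32,0],[0,0,0]],
    [0,[27,32,0],[0,0,0]],
    [0,[27,32,0],[0,0,0]],
    [0,[27,32,0],[0,0,0]],
    [0,[27,32,0],[0,0,0]],
    [0,[27,32,0],[0,0,0]],
    [0,[27,32,0],[0,0,0]],
    [0,[10,20,0],[0,0,0]],
  ],
)

```text
time: 1.35
eef_pos: [554.2, -235.2, 300.3]
tool_rot: [0.067, 0.705, -0.703, -0.067]
ft_force: [0.3, 0.4, -0.3]
width: 88.0
```

```bash
python3 - <<'E'
from h import *
s,c=snap('wrist','w1'); print(s['eef_pos'],R.from_quat(s['tool_rot']).as_matrix().round(3),s['time'],s['ft_force'])
E
```

```text
[ 554.18216688 -235.15010349  300.28751202] [[-0.982  0.001 -0.188]
 [ 0.188  0.002 -0.982]
 [-0.    -1.    -0.002]] 1.35 [ 0.33277994  0.39492803 -0.31796784]
```

View pics/w1.png

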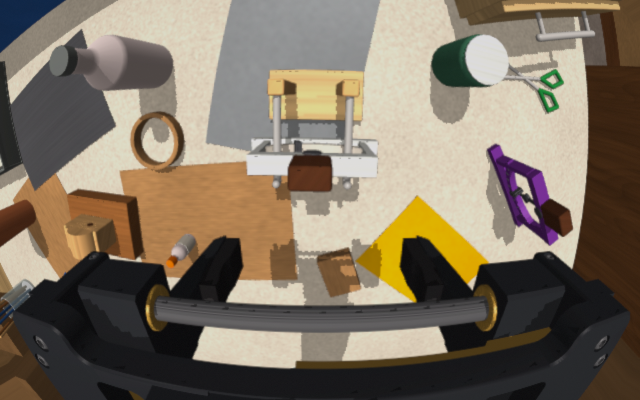

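```bash
python3 - <<'E'
from h import *
crop('w1',230,60,400,210,4.7,'c4')
E
```

```text
(no output)
```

View pics/c4.png

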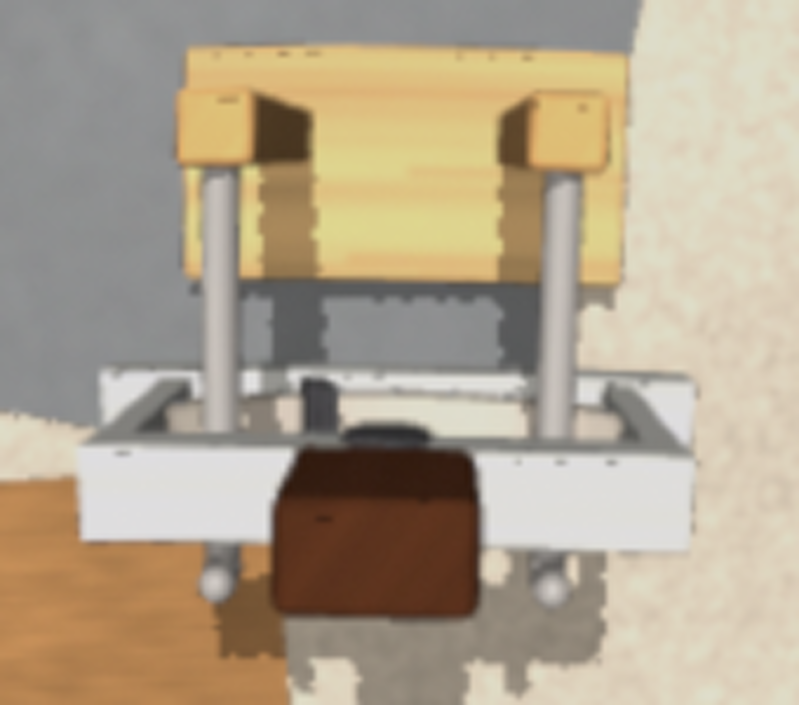

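```bash
python3 - <<'E'
from h import *
g=lambda u,v:(230+u/4.7,60+v/4.7)
for p in [(282,500),(478,500),(478,612),(275,612),(377,555)]: print(onz('w1',*g(*p),212).round(1))
print(tri(('w1',*g(377,555)),('top0',405.9,202.2)))
for nm,p,q in [('top bar front edge z166',(80,540),(690,548)),('back edge',(85,448),(690,455))]:
    a=onz('w1',*g(*p),166);b=onz('w1',*g(*q),166); print(nm,a,b,np.linalg.norm(a-b),np.degrees(np.arctan2(-(a-b)[0],(a-b)[1])),(a+b)/2)
a=onz('w1',*g(216,128),156);b=onz('w1',*g(567,132),156); print(a,b,np.linalg.norm(a-b),np.degrees(np.arctan2(-(a-b)[0],(a-b)[1])))
E
```

```text
[ 586.1 -216.   212. ]
[ 579.9 -248.1  212. ]
[ 560.6 -244.6  212. ]
[ 567.1 -210.6  212. ]
[ 573.7 -229.7  212. ]
(array([ 570.44246749, -229.39878508,  201.45675468]), [np.float64(0.7414447693346035), np.float64(0.7414447693346591)])
top bar front edge z166 [ 576.10398828 -166.37373681  166.        ] [ 551.05919835 -288.08692933  166.        ] 124.263199445455 -11.627397899189129 [ 563.58159332 -227.23033307  166.        ]
back edge [ 594.49901508 -172.19224688  166.        ] [ 570.14168432 -290.79929844  166.        ] 121.08225402708939 -11.605005950065989 [ 582.3203497  -231.49577266  166.        ]
[ 651.29006762 -210.42198065  156.        ] [ 637.06746654 -278.32105324  156.        ] 69.37266349866243 -11.830515919188734
```

Emit:
send_rows(
  commands=[
    [0,[18.8,5.6,0],[0,0,-0.8]],
    [0,[0,0,-25],[0,0,0]],
    [0,[0,0,-30],[0,0,0]],
    [0,[0,0,-30],[0,0,0]],
    [0,[0,0,-25],[0,0,0]],
    [0,[0,0,-10],[0,0,0]],
    [0,[0,0,-7],[0,0,0]],
    [0,[0,0,0],[0,0,0]],
    [0,[0,0,0],[0,0,0]],
  ],
)

```text
time: 2.3
eef_pos: [571.3, -234.0, 174.9]
tool_rot: [-0.074, -0.703, 0.703, 0.073]
ft_force: [-0.0, 0.1, 0.4]
width: 87.9
```

```bash
python3 - <<'E'
from h import *
s,c=snap('wrist','w2'); print(s['eef_pos'],R.from_quat(s['tool_rot']).as_matrix().round(3),s['time'],s['ft_force'])
E
```

```text
[ 571.32502064 -234.00871507  174.86725193] [[-0.978  0.002 -0.206]
 [ 0.206 -0.001 -0.978]
 [-0.002 -1.     0.   ]] 2.3 [-0.01062963  0.05693882  0.43159412]
```

View pics/w2.png

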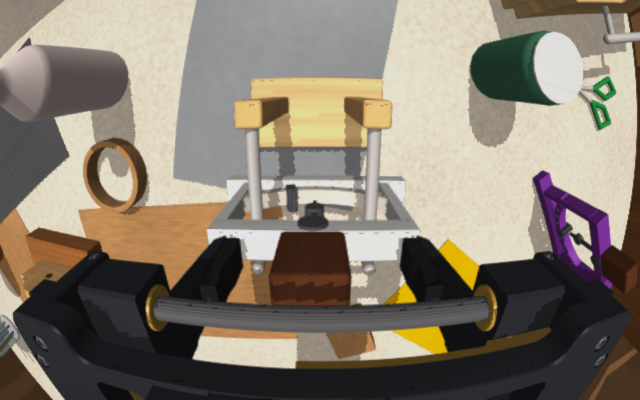

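Emit:
send_rows(
  commands=[
    [0,[1.7,4.5,-1],[0,0,0]],
    [0,[0,0,0],[0,0,0]],
    [0,[0,0,0],[0,0,0]],
  ],
)

```text
time: 2.65
eef_pos: [572.6, -228.8, 173.1]
tool_rot: [-0.073, -0.703, 0.703, 0.073]
ft_force: [0.1, 0.2, -0.1]
width: 87.8
```

```bash
python3 - <<'E'
from h import *
s,c=snap('wrist','w3'); print(s['eef_pos'],s['time'],s['ft_force'])
crop('w3',180,150,460,330,2.8,'c5')
E
```

```text
[ 572.61315786 -228.81584839  173.05053697] 2.65 [ 0.13140424  0.16671991 -0.14174689]
```

View pics/c5.png

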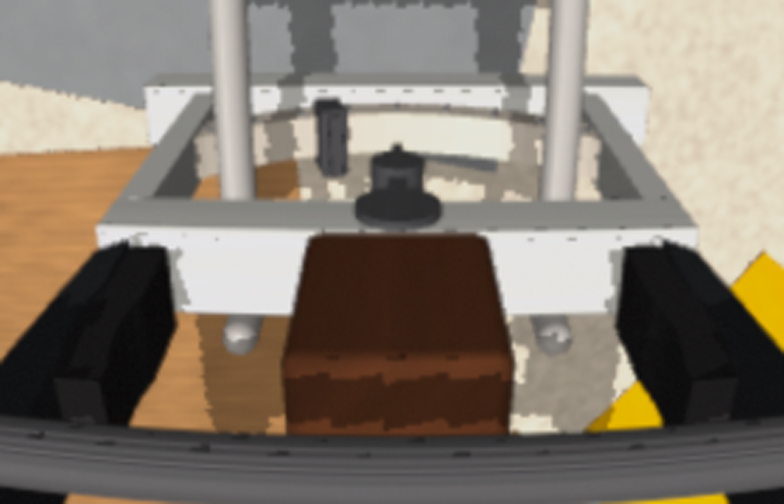

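The handle is centred between the fingers, at c5 (398,300) between (165,300) and (625,300). The tab shows at c5 (330,135), on the +y side. Closing now.

Emit:
send_rows(
  commands=[
    [255,[0,0,0],[0,0,0]],
    [255,[0,0,0],[0,0,0]],
    [255,[0,0,0],[0,0,0]],
    [255,[0,0,0],[0,0,0]],
    [255,[0,0,0],[0,0,0]],
    [255,[0,0,0],[0,0,0]],
    [255,[0,0,0],[0,0,0]],
    [255,[0,0,0],[0,0,0]],
  ],
)

```text
time: 3.5
eef_pos: [572.3, -229.2, 172.7]
tool_rot: [-0.073, -0.703, 0.703, 0.073]
ft_force: [0.1, -0.2, 0.4]
width: 35.5
```

Emit:
send_rows(
  commands=[
    [255,[0,0,5],[0,0,0]],
    [255,[0,0,8],[0,0,0]],
    [255,[0,0,8],[0,0,0]],
    [255,[0,0,6],[0,0,0]],
    [255,[0,0,0],[0,0,0]],
    [255,[0,0,0],[0,0,0]],
  ],
)

```text
time: 4.1
eef_pos: [572.3, -229.1, 199.9]
tool_rot: [-0.073, -0.703, 0.703, 0.073]
ft_force: [-0.2, 0.5, -2.3]
width: 35.7
```

```bash
python3 - <<'E'
from h import *
s,c=snap('wrist','w4'); print(s['eef_pos'],s['time'],s['ft_force'],s['moment'],s['width'])
snap('side','s4'); crop('s4',300,110,400,220,5,'c6')
crop('w4',180,150,460,330,2.8,'c7')
E
```

```text
[ 572.30112638 -229.1064115   199.8910979 ] 4.1 [-0.23016132  0.5179187  -2.2556948 ] [ 0.02771017 -0.01111291  0.00131121] 35.73044532439245
```

View pics/c6.png

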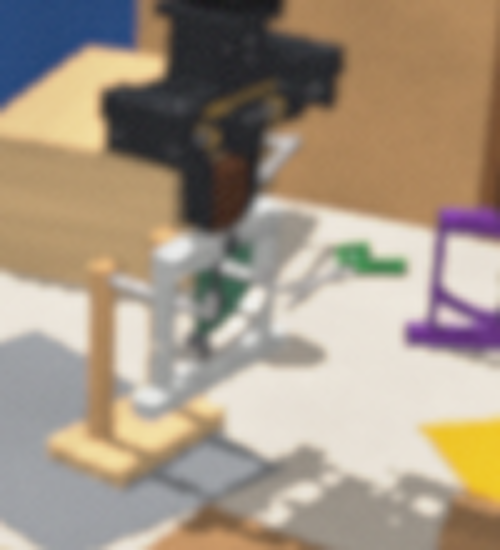

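View pics/c7.png

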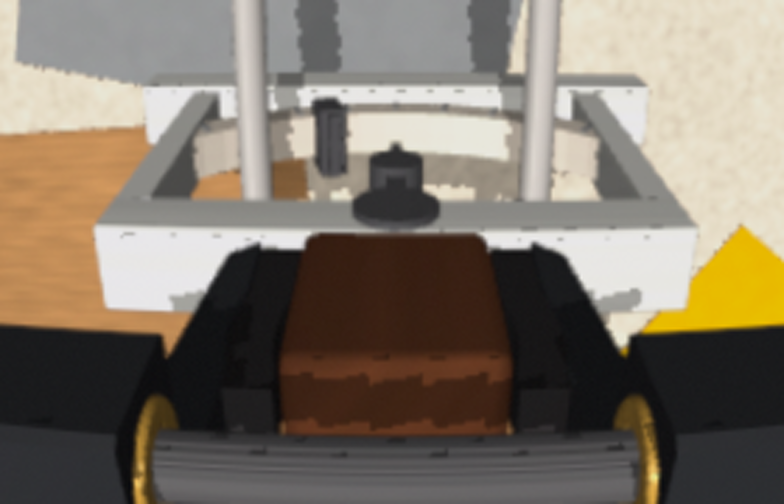

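Emit:
send_rows(
  commands=[
    [255,[-15,3,0],[0,0,0]],
    [255,[-29,6,0],[0,0,0]],
    [255,[-29,6,0],[0,0,0]],
    [255,[-20,4,10],[0,0,0]],
    [255,[-10,10,25],[0,0,0]],
    [255,[-10,20,30],[0,0,-2]],
    [255,[-10,30,25],[0,0,-2]],
    [255,[-10,40,0],[0,0,-1.7]],
    [255,[-10,40,0],[0,0,0]],
    [255,[-10,40,0],[0,0,0]],
    [255,[-10,40,0],[0,0,0]],
    [255,[-10,40,0],[0,0,0]],
  ],
)

```text
time: 5.4
eef_pos: [398.5, 51.3, 289.7]
tool_rot: [-0.108, -0.699, 0.699, 0.108]
ft_force: [0.2, 0.7, -2.4]
width: 35.5
```

Emit:
send_rows(
  commands=[
    [255,[-5,40,0],[0,0,0]],
    [255,[0,40,0],[0,0,0]],
    [255,[0,30,0],[0,0,0]],
    [255,[0,20,0],[0,0,0]],
    [255,[0,0,0],[0,0,0]],
    [255,[0,0,0],[0,0,0]],
    [255,[0,0,0],[0,0,0]],
  ],
)

```text
time: 6.1
eef_pos: [394.3, 178.5, 289.5]
tool_rot: [-0.109, -0.698, 0.699, 0.109]
ft_force: [0.8, -0.4, -1.3]
width: 36.1
```

```bash
python3 - <<'E'
from h import *
s,c=snap('wrist','w5'); print(s['eef_pos'],R.from_quat(s['tool_rot']).as_matrix().round(3),s['time'],s['ft_force'],s['moment'],s['width'])
snap('top','t5')
E
```

```text
[394.3320643  178.49895259 289.48414904] [[-0.953 -0.    -0.304]
 [ 0.304 -0.001 -0.953]
 [ 0.    -1.     0.001]] 6.1 [ 0.79122893 -0.36090995 -1.2553875 ] [-0.00364751  0.02912069  0.04071085] 36.08488858810368
```

View pics/w5.png

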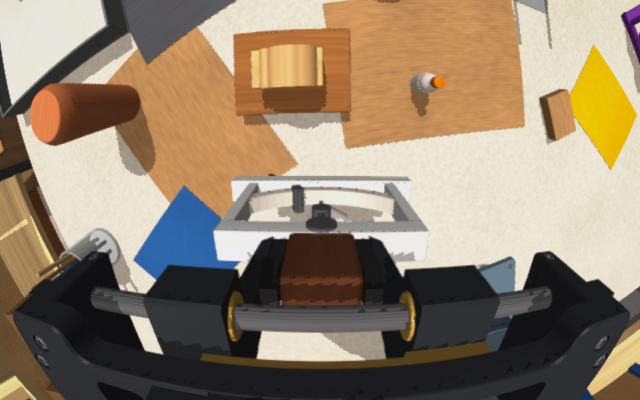

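```bash
python3 - <<'E'
from h import *
crop('w5',220,20,370,130,5.3,'c8')
E
```

```text
(no output)
```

View pics/c8.png

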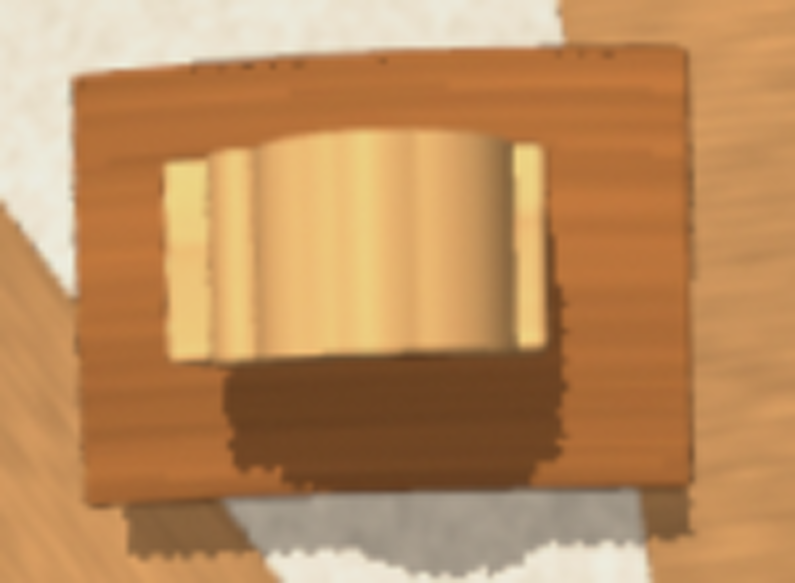

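```bash
python3 - <<'E'
from h import *
g=lambda u,v:(220+u/5.3,20+v/5.3)
P=lambda u,v,z: onz('w5',*g(u,v),z)
print('crown',P(397,128,114),P(385,354,114))
for n,u,v,z in [('shoulder L b',165,162,90),('L f',172,360,90),('R b',545,145,90),('R f',547,348,90),('j',72,78,36),('j',686,45,36),('j',690,487,36),('j',85,505,36)]: print(n,P(u,v,z).round(1))
a=np.mean([P(u,v,90) for u,v in [(165,162),(172,360),(545,145),(547,348)]],0);b=np.mean([P(u,v,36) for u,v in [(72,78),(686,45),(690,487),(85,505)]],0)
print(a,b)
for l,r,z in [((165,162),(545,145),90),((172,360),(547,348),90),((72,78),(686,45),36),((85,505),(690,487),36)]:
  d=P(*l,z)-P(*r,z); print(np.linalg.norm(d),np.degrees(np.arctan2(-d[0],d[1])))
E
```

```text
crown [532.25744361 162.77833328 114.        ] [490.20978533 178.83510524 114.        ]
shoulder L b [546.6 211.7  90. ]
L f [505.4 223.8  90. ]
R b [523.4 135.7  90. ]
R f [482.  148.4  90. ]
j [587.3 236.1  36. ]
j [545.2  93.1  36. ]
j [440.5 124.9  36. ]
j [483.8 267.8  36. ]
[514.3478085  179.88770184  90.        ] [514.20362973 180.45989469  36.        ]
79.47970310548322 -17.005544813723446
78.92692507654132 -17.247338445546816
149.08982479300784 -16.379451778711207
149.32445071324685 -16.872875495712844
```

Stud centre is (514,180) with yaw -17°, and the measured sizes (79 and 149 mm) match. That puts the hump top at about (512.5,174). Moving above it.

Emit:
send_rows(
  commands=[
    [255,[18,-1,0],[0,0,0.7]],
    [255,[25,-1,0],[0,0,0]],
    [255,[25,-1,0],[0,0,0]],
    [255,[25,-1,0],[0,0,0]],
    [255,[15,0,0],[0,0,0]],
    [255,[10,0,0],[0,0,0]],
    [255,[0,0,-12],[0,0,0]],
    [255,[0,0,-12],[0,0,0]],
    [255,[0,0,-8],[0,0,0]],
    [255,[0,0,-5],[0,0,0]],
    [255,[0,0,0],[0,0,0]],
    [255,[0,0,0],[0,0,0]],
  ],
)

```text
time: 7.4
eef_pos: [512.2, 176.0, 252.9]
tool_rot: [0.104, 0.699, -0.699, -0.104]
ft_force: [-0.7, 0.1, -2.1]
width: 35.9
```

Emit:
send_rows(
  commands=[
    [255,[0,0,0],[0,0,0]],
    [255,[0,0,0],[0,0,0]],
    [255,[0,0,0],[0,0,0]],
    [255,[0,0,0],[0,0,0]],
    [255,[0,0,0],[0,0,0]],
  ],
)

```text
time: 7.9
eef_pos: [512.3, 175.8, 252.8]
tool_rot: [0.104, 0.699, -0.699, -0.104]
ft_force: [0.1, -1.1, -1.7]
width: 35.7
```

```bash
python3 - <<'E'
from h import *
s,c=snap('wrist','w6'); print(s['eef_pos'],R.from_quat(s['tool_rot']).as_matrix().round(3),s['time'],s['ft_force'],s['moment'],s['width'])
for i in range(4): print(get_state()['ft_force'])
snap('side','s6');snap('top','t6'); crop('s6',240,160,360,310,4,'c9')
crop('w6',150,120,490,330,2.35,'c10')
E
```

```text
[512.34761219 175.83991075 252.79634845] [[-0.957  0.    -0.291]
 [ 0.291  0.    -0.957]
 [-0.    -1.    -0.   ]] 7.9 [ 0.13560283 -1.05013515 -1.72688401] [ 0.03230181  0.00929076 -0.04326489] 35.654536631996486
[-0.38126653  0.68243324 -1.25402722]
[-0.38126653  0.68243324 -1.25402722]
[-0.38126653  0.68243324 -1.25402722]
[-0.38126653  0.68243324 -1.25402722]
```

View pics/c9.png

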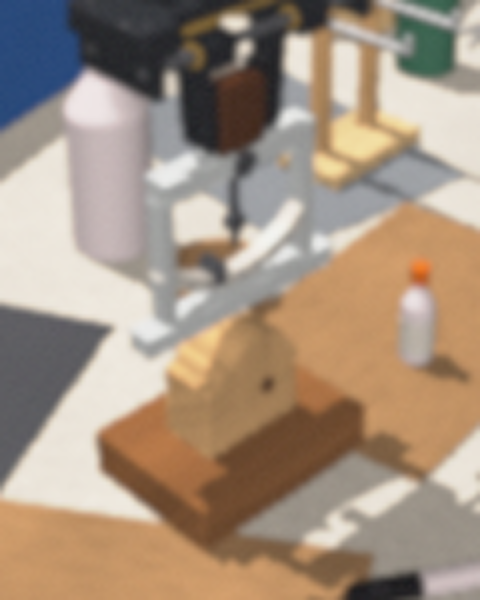

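View pics/c10.png

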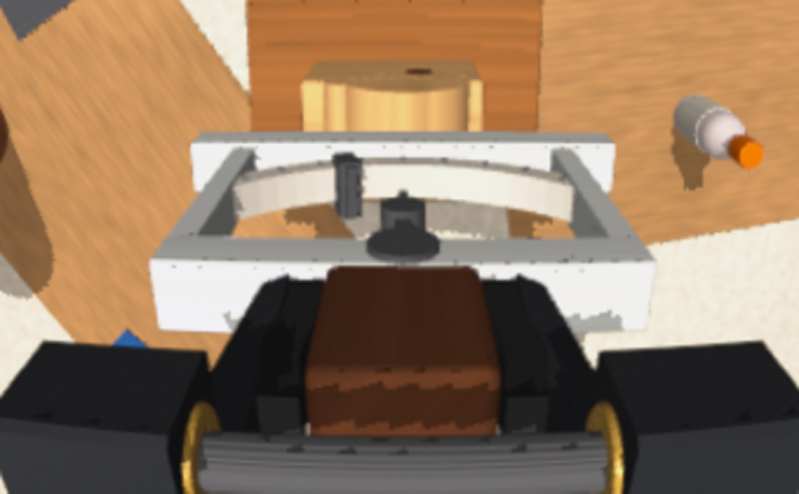

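```bash
cat >> h.py <<'E'
def gpose(s):  # gauge pose from tool: axes x=-toolx, y=-toolz, z=-tooly; base 124.7 below TCP+... 
    M=R.from_quat(s['tool_rot']).as_matrix(); G=np.c_[-M[:,0],-M[:,2],-M[:,1]]
    return s['eef_pos']-124.7*G[:,2],G
def ingauge(f,u,v,xp=0):
    s,_=load(f); B,G=gpose(s); o,d=ray(f,u,v); o=G.T@(o-B); d=G.T@d
    return o+d*(xp-o[0])/d[0]
E
python3 - <<'E'
from h import *
g=lambda u,v:(150+u/2.35,120+v/2.35)
print(gpose(load('w6')[0]))
for p in [(348,185),(346,157),(350,215)]:
  for xp in (-6,0,6):
    q=ingauge('w6',*g(*p),xp); print(p,xp,q.round(1),'r',np.hypot(q[1],q[2]-109),'ang',np.arctan2(q[1],109-q[2]))
for p in [(195,135),(613,135),(403,195)]: print(ingauge('w6',*g(*p),10 if p[0]!=403 else 8))
s6=lambda u,v:(240+u/4,160+v/4)
s=load('w6')[0]; pickle.dump((s,load('s6')[1]),open('pics/s6.pkl','wb'))
for n,p in [('tab',(212,265)),('pivot',(240,165)),('tip',(235,230)),('base L',(150,345))]: print(n,ingauge('s6',*s6(*p),0))
E
```

```text
(array([512.36362643, 175.84303449, 128.09634952]), array([[ 9.56778215e-01,  2.90818555e-01, -1.28422181e-04],
       [-2.90818560e-01,  9.56778221e-01, -2.50500958e-05],
       [ 1.15586513e-04,  6.13149396e-05,  9.99999991e-01]]))
(348, 185) -6 [-6.  20.5 17.4] r 93.83901511916298 ang 0.21987815557988388
(348, 185) 0 [ 0.  19.1 34.3] r 77.11931522604583 ang 0.2504617761866841
(348, 185) 6 [ 6.  17.8 51.2] r 60.51157305530706 ang 0.29790007332854923
(346, 157) -6 [ -6.   23.8 -17.5] r 128.69418711893616 ang 0.1861308398435866
(346, 157) 0 [ 0.  22.2  1.7] r 109.57505304529046 ang 0.2043950147309204
(346, 157) 6 [ 6.  20.7 20.9] r 90.50790622703609 ang 0.23036652163339805
(350, 215) -6 [-6.  17.7 47.3] r 64.20244892289082 ang 0.27881892930929464
(350, 215) 0 [ 0.  16.5 62.2] r 49.65562002719483 ang 0.3387696801811764
(350, 215) 6 [ 6.  15.3 77.1] r 35.43354872403467 ang 0.4475444452535917
[10.         81.64983128  4.35091691]
[ 10.         -82.59336724   3.87480666]
[8.00000000e+00 3.38552372e-03 6.57421744e+01]
tab [ 0.         17.67754091 36.0106342 ]
pivot [ 0.         -7.1553986  98.88326514]
tip [ 0.         -2.25016877 53.33686871]
base L [ 0.         70.00128015  0.82997695]
```

Emit:
send_rows(
  commands=[
    [255,[0,-1,-4],[0,0,0]],
    [255,[0,0,-3],[0,0,0]],
    [255,[0,0,-2],[0,0,0]],
    [255,[0,0,-1],[0,0,0]],
    [255,[0,0,0],[0,0,0]],
    [255,[0,0,0],[0,0,0]],
    [255,[0,0,0],[0,0,0]],
  ],
)

```text
time: 8.75
eef_pos: [512.4, 174.9, 242.9]
tool_rot: [0.104, 0.699, -0.699, -0.104]
ft_force: [0.0, -0.1, -1.0]
width: 35.8
```

Emit:
send_rows(
  commands=[
    [255,[0,0,-1],[0,0,0]],
    [255,[0,0,0],[0,0,0]],
    [255,[0,0,0],[0,0,0]],
  ],
)

```text
time: 9.05
eef_pos: [512.3, 174.9, 241.7]
tool_rot: [-0.104, -0.699, 0.699, 0.104]
ft_force: [-0.8, -0.7, -0.7]
width: 35.6
```

Emit:
send_rows(
  commands=[
    [255,[0,0,-1],[0,0,0]],
    [255,[0,0,0],[0,0,0]],
    [255,[0,0,0],[0,0,0]],
  ],
)

```text
time: 9.35
eef_pos: [512.3, 174.8, 240.7]
tool_rot: [-0.104, -0.699, 0.699, 0.104]
ft_force: [-0.6, -0.1, -1.7]
width: 35.5
```

Emit:
send_rows(
  commands=[
    [255,[0,0,-1],[0,0,0]],
    [255,[0,0,0],[0,0,0]],
    [255,[0,0,0],[0,0,0]],
  ],
)

```text
time: 9.65
eef_pos: [512.3, 174.8, 239.7]
tool_rot: [-0.104, -0.699, 0.699, 0.104]
ft_force: [-0.1, 0.4, -1.1]
width: 35.6
```

Emit:
send_rows(
  commands=[
    [255,[0,0,-0.5],[0,0,0]],
    [255,[0,0,0],[0,0,0]],
  ],
)

```text
time: 9.85
eef_pos: [512.3, 174.9, 239.2]
tool_rot: [-0.104, -0.699, 0.699, 0.104]
ft_force: [0.5, -0.3, -1.4]
width: 35.6
```

Emit:
send_rows(
  commands=[
    [255,[0,0,-0.5],[0,0,0]],
    [255,[0,0,0],[0,0,0]],
  ],
)

```text
time: 10.05
eef_pos: [512.4, 174.9, 238.7]
tool_rot: [0.104, 0.699, -0.699, -0.104]
ft_force: [0.5, -0.0, -2.2]
width: 35.4
```

Emit:
send_rows(
  commands=[
    [255,[0,0,-0.5],[0,0,0]],
    [255,[0,0,0],[0,0,0]],
  ],
)

```text
time: 10.25
eef_pos: [512.5, 174.9, 238.6]
tool_rot: [0.104, 0.699, -0.699, -0.104]
ft_force: [-0.2, -1.2, 2.6]
width: 35.9
```

Emit:
send_rows(
  commands=[
    [255,[0,0,-0.5],[0,0,0]],
    [255,[0,0,0],[0,0,0]],
  ],
)

```text
time: 10.45
eef_pos: [512.8, 174.9, 238.6]
tool_rot: [0.104, 0.699, -0.699, -0.104]
ft_force: [-1.3, -1.1, 6.3]
width: 35.6
```

Contact came at TCP z 238.6, against 238.7 predicted, at about 8 N. Holding level there.

Emit:
send_rows(
  commands=[
    [255,[0,0,0],[0,0,0]],
    [255,[0,0,0],[0,0,0]],
    [255,[0,0,0],[0,0,0]],
    [255,[0,0,0],[0,0,0]],
    [255,[0,0,0],[0,0,0]],
  ],
)

```text
time: 10.95
eef_pos: [512.8, 174.9, 238.6]
tool_rot: [0.104, 0.7, -0.699, -0.104]
ft_force: [-1.3, -1.1, 5.9]
width: 36.0
```

```bash
python3 - <<'E'
from h import *
s,c=snap('wrist','w7'); print(s['eef_pos'],R.from_quat(s['tool_rot']).as_matrix().round(3),s['time'],s['ft_force'],s['moment'])
crop('w7',150,120,490,330,2.35,'c11')
snap('side','s7'); crop('s7',240,160,360,310,4,'c12')
# rocking plan: TCP offset vs angle
B0,G=gpose(s); 
y=np.array([.2922,.9563,0]);
for f in (0,):
  prev=None
  for th in np.r_[0:0.2701:0.03]:
    n=np.array([np.sin(th),np.cos(th)]);t=np.array([np.cos(th),-np.sin(th)])
    H=28*n-28*th*t+(124.0)*n; 
    if prev is not None: d=H-prev; print(th.round(3),'along y',d[0].round(2),'->dxdy',(d[0]*y[:2]).round(2),'dz',d[1].round(2))
    prev=H
# rotation about gauge +x by -th: world axis
print('axis',-G[:,0]*np.degrees(.03))
E
```

```text
[512.76614004 174.90634323 238.61529934] [[-0.957  0.001 -0.291]
 [ 0.291  0.    -0.957]
 [-0.001 -1.    -0.   ]] 10.95 [-1.31435284 -1.13897932  5.92895229] [-0.34363681  0.44169129 -0.02560304]
0.03 along y 3.72 ->dxdy [1.09 3.56] dz -0.04
0.06 along y 3.72 ->dxdy [1.09 3.56] dz -0.13
0.09 along y 3.71 ->dxdy [1.09 3.55] dz -0.22
0.12 along y 3.71 ->dxdy [1.08 3.55] dz -0.3
0.15 along y 3.7 ->dxdy [1.08 3.54] dz -0.39
0.18 along y 3.69 ->dxdy [1.08 3.53] dz -0.47
0.21 along y 3.68 ->dxdy [1.08 3.52] dz -0.56
0.24 along y 3.67 ->dxdy [1.07 3.51] dz -0.65
0.27 along y 3.65 ->dxdy [1.07 3.49] dz -0.73
axis [-1.64452869  0.50004743 -0.00191632]
```

View pics/c11.png

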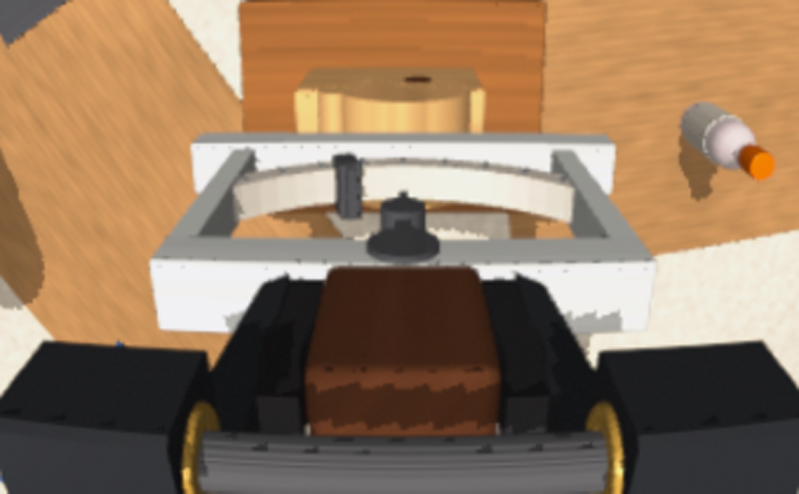

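View pics/c12.png

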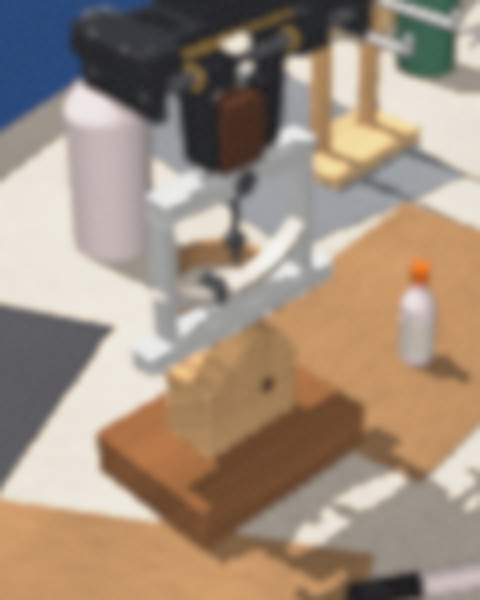

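Emit:
send_rows(
  commands=[
    [255,[1.1,3.6,0],[-1.64,0.5,0]],
    [255,[1.1,3.6,-0.1],[-1.64,0.5,0]],
    [255,[1.1,3.5,-0.2],[-1.64,0.5,0]],
    [255,[0,0,0],[0,0,0]],
    [255,[0,0,0],[0,0,0]],
  ],
)

```text
time: 11.55
eef_pos: [516.1, 185.9, 238.1]
tool_rot: [-0.099, -0.667, 0.73, 0.108]
ft_force: [-0.8, -1.3, 6.0]
width: 35.7
```

Force is steady at about 8 N net. Continuing.

Emit:
send_rows(
  commands=[
    [255,[1.1,3.5,-0.3],[-1.64,0.5,0]],
    [255,[1.1,3.5,-0.4],[-1.64,0.5,0]],
    [255,[1.1,3.5,-0.5],[-1.64,0.5,0]],
    [255,[0,0,0],[0,0,0]],
    [255,[0,0,0],[0,0,0]],
  ],
)

```text
time: 12.05
eef_pos: [519.4, 196.9, 236.9]
tool_rot: [-0.094, -0.634, 0.759, 0.112]
ft_force: [-0.8, 1.0, 5.6]
width: 35.8
```

Emit:
send_rows(
  commands=[
    [255,[1.1,3.5,-0.5],[-1.64,0.5,0]],
    [255,[1.1,3.5,-0.6],[-1.64,0.5,0]],
    [255,[0,0,0],[0,0,0]],
    [255,[0,0,0],[0,0,0]],
    [255,[0,0,0],[0,0,0]],
    [255,[0,0,0],[0,0,0]],
    [255,[0,0,0],[0,0,0]],
    [255,[0,0,0],[0,0,0]],
    [255,[0,0,0],[0,0,0]],
  ],
)

```text
time: 12.95
eef_pos: [521.5, 203.8, 235.6]
tool_rot: [-0.091, -0.612, 0.777, 0.115]
ft_force: [0.1, 1.4, 5.2]
width: 35.9
```

```bash
python3 - <<'E'
from h import *
s,c=snap('wrist','w8'); M=R.from_quat(s['tool_rot']).as_matrix(); print(s['eef_pos'],M.round(3),s['time'],s['ft_force'],s['moment'],'tilt',np.arccos(-M[2,1]))
crop('w8',240,140,400,270,5,'c13')
snap('side','s8'); crop('s8',240,160,360,310,4,'c14')
E
```

```text
[521.50155411 203.84351635 235.58374495] [[-0.957 -0.068 -0.282]
 [ 0.29  -0.225 -0.93 ]
 [-0.001 -0.972  0.235]] 12.95 [0.07013098 1.43212045 5.15269783] [ 0.49501602 -0.03706548  0.01720402] tilt 0.23768823762359853
```

View pics/c13.png

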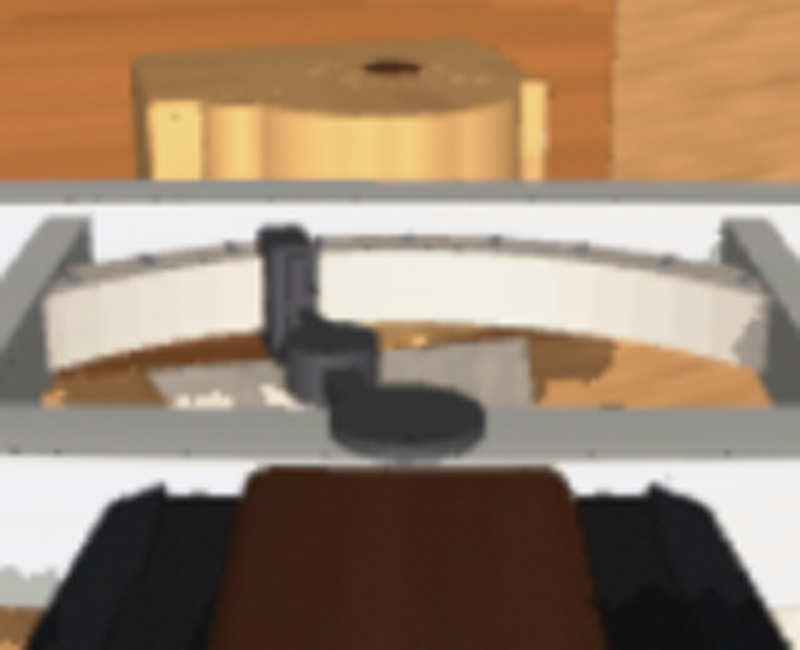

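View pics/c14.png

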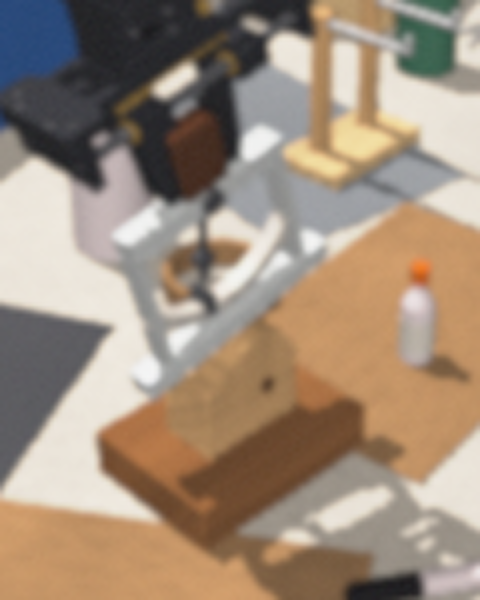

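```bash
python3 - <<'E'
from h import *
crop('w7',270,175,350,235,10,'c15')
E
```

```text
(no output)
```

View pics/c15.png

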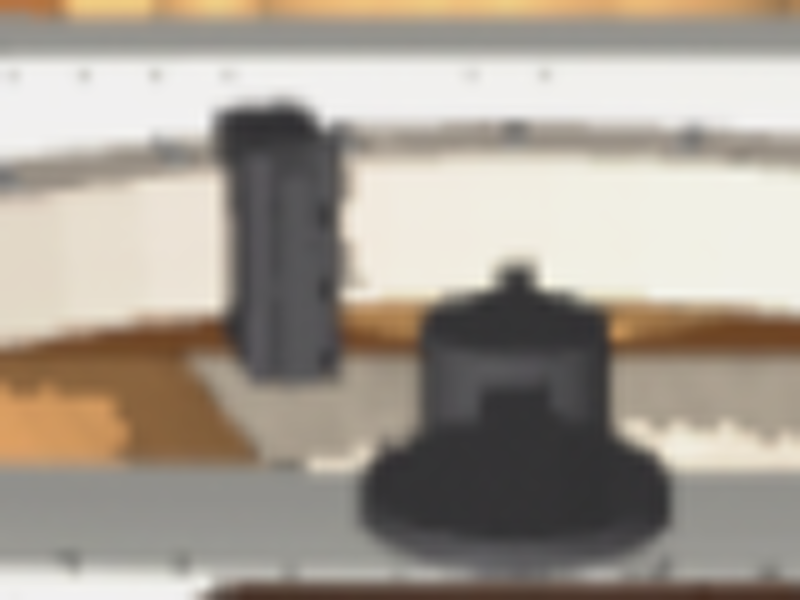

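```bash
python3 - <<'E'
from h import *
from scipy.optimize import brentq
def cyl(f,u,v,r=70):
    x=brentq(lambda xp:(lambda q:np.hypot(q[1],q[2]-109)-r)(ingauge(f,u,v,xp)),-12,20)
    q=ingauge(f,u,v,x); return q.round(1),np.arctan2(q[1],109-q[2])
for p in [(245,150),(248,262),(250,375),(335,150),(336,262),(337,375)]: print(p,cyl('w7',270+p[0]/10,175+p[1]/10))
for r in (66,70): print('mid',cyl('w7',270+29.2,175+26,r))
print('w8')
for p in [(268,250),(272,340),(315,250),(319,320)]: print(p,cyl('w8',240+p[0]/5,140+p[1]/5))
# pointer tip knob w7 at (515,275)
print(cyl('w7',270+51.5,175+27.5,64), cyl('w7',270+51.5,175+31.5,60))
E
```

```text
(245, 150) (array([10.1, 21.1, 42.3]), np.float64(0.3064948562418872))
(248, 262) (array([ 0.8, 21.1, 42.3]), np.float64(0.3067535490990964))
(250, 375) (array([-8.9, 21.3, 42.3]), np.float64(0.3085012013845317))
(335, 150) (array([ 9.5, 14.2, 40.4]), np.float64(0.20385538860003646))
(336, 262) (array([ 0.1, 14.3, 40.5]), np.float64(0.20514626461296662))
(337, 375) (array([-9.6, 14.4, 40.5]), np.float64(0.2066736073882578))
mid (array([ 2. , 17.4, 45.3]), np.float64(0.26680452111718994))
mid (array([ 0.6, 17.7, 41.3]), np.float64(0.25580406076699225))
w8
(268, 250) (array([10.1, 21.5, 42.4]), np.float64(0.31191279562140733))
(272, 340) (array([-5. , 21.3, 42.3]), np.float64(0.3089978403609774))
(315, 250) (array([ 9.5, 14.2, 40.5]), np.float64(0.2047231041589063))
(319, 320) (array([-2.3, 13.8, 40.4]), np.float64(0.1986967332546642))
(array([ 0.7, -0. , 45. ]), np.float64(-0.00010588163821725704)) (array([-1.1, -0. , 49. ]), np.float64(-0.0001449658017848403))
```

The mark measures 0.255 rad from two views, and the tool tilt is 0.238. One small extra rock, then settle and check the pointer against the tab.

Emit:
send_rows(
  commands=[
    [255,[0.5,1.7,-0.3],[-0.82,0.25,0]],
    [255,[0,0,0],[0,0,0]],
    [255,[0,0,0],[0,0,0]],
    [255,[0,0,0],[0,0,0]],
    [255,[0,0,0],[0,0,0]],
    [255,[0,0,0],[0,0,0]],
    [255,[0,0,0],[0,0,0]],
    [255,[0,0,0],[0,0,0]],
    [255,[0,0,0],[0,0,0]],
    [255,[0,0,0],[0,0,0]],
  ],
)

```text
time: 14.05
eef_pos: [522.0, 205.7, 235.2]
tool_rot: [-0.09, -0.605, 0.782, 0.116]
ft_force: [0.6, 2.2, 5.3]
width: 36.1
```

```bash
python3 - <<'E'
from h import *
s,c=snap('wrist','w9'); M=R.from_quat(s['tool_rot']).as_matrix(); print(s['eef_pos'],s['time'],s['ft_force'],s['moment'],'tilt',np.arccos(-M[2,1]),s['width'],abs(s['qd']).max())
crop('w9',270,175,350,235,10,'c16')
snap('side','s9'); crop('s9',240,160,360,310,4,'c17')
E
```

```text
[521.98472987 205.65233644 235.22412304] 14.05 [0.58784176 2.23071939 5.29874449] [ 0.55201049 -0.11030586 -0.03923086] tilt 0.25343329175676754 36.08004145336892 0.0017763764523532819
```

View pics/c16.png

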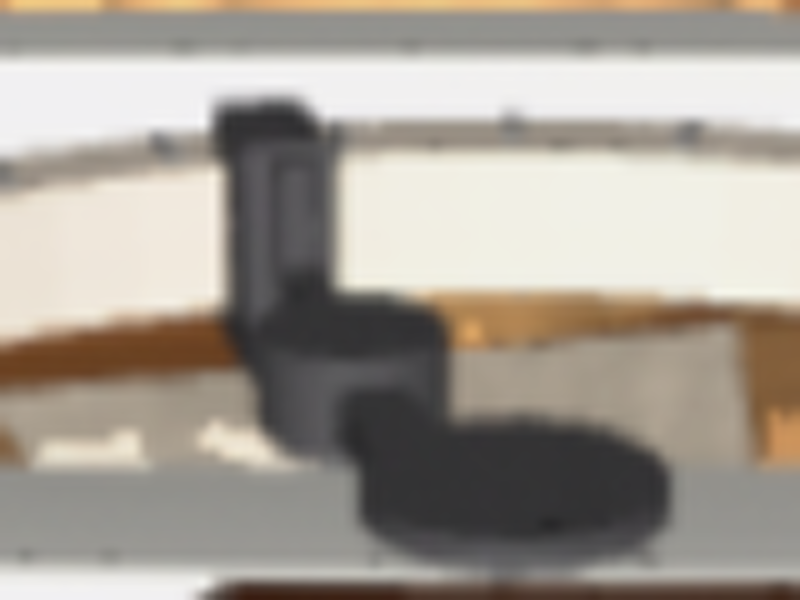

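View pics/c17.png

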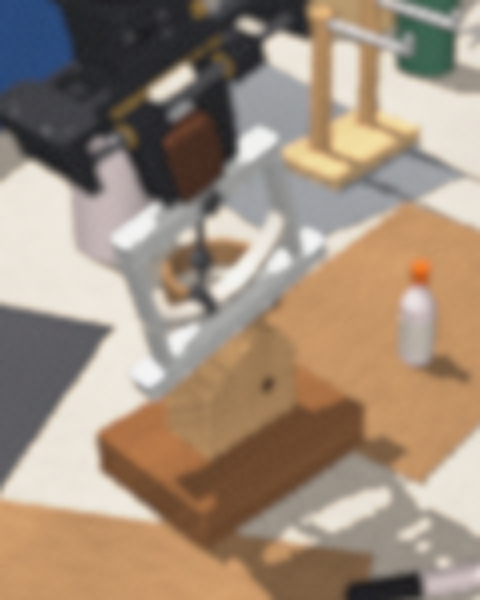

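```bash
python3 - <<'E'
from h import *
from scipy.optimize import brentq
def cyl(f,u,v,r=70):
    x=brentq(lambda xp:(lambda q:np.hypot(q[1],q[2]-109)-r)(ingauge(f,u,v,xp)),-12,20)
    q=ingauge(f,u,v,x); return q.round(1),np.arctan2(q[1],109-q[2])
for r in (62,64): print('tip',cyl('w9',270+30.3,175+27.5,r))
for p in [(246,150),(246,280),(333,150),(333,270)]: print(p,cyl('w9',270+p[0]/10,175+p[1]/10))
B,G=gpose(load('w9')[0]); print('hump in base',G.T@(np.array([512.5,174.3,114])-B))
E
```

```text
tip (array([ 2.2, 15.9, 49.1]), np.float64(0.25998935181684796))
tip (array([ 1.5, 16.1, 47.1]), np.float64(0.2540749950360484))
(246, 150) (array([10.1, 20.7, 42.1]), np.float64(0.3001434433463451))
(246, 280) (array([-0.8, 21. , 42.2]), np.float64(0.3045219269490677))
(333, 150) (array([ 9.5, 14. , 40.4]), np.float64(0.20099353948629087))
(333, 270) (array([-0.6, 14.2, 40.4]), np.float64(0.2036743470441406))
hump in base [-0.04625672 -1.31495476 -0.86466805]
```

Pointer tip reads 0.254 rad against 0.252 for the mark, with about 7 N on the hump and nothing moving. Handing in.

```bash
python3 - <<'E'
from h import *
print(sign_off())
E
```

```text
the job is handed in; nothing more can be done
None
```

I lifted the silver gauge off its prongs by the handle, set it level on the hump and held it there for about half a second. I then rocked it 0.253 rad, +y end down, and handed it in at about 14 s, still gripped and pressed on the hump. Hand-in gave no verdict, so these are my own last checks:

- **Pointer and mark:** the pointer tip measured 0.254 rad and the mark 0.252 rad in the wrist image, against a 0.06 rad tolerance. The arm was still.
- **Press on the hump:** about 7 N, from a force reading that varies by about 1 N.
- **Position on the hump:** by calculation from the tool pose, the hump top is about 1 mm from the middle of the base. Contact came at the predicted height to 0.1 mm.
- **Grip:** the fingers were closed at 36 mm, the width of the handle.
- **Bystanders:** I moved none of them knowingly and saw none shifted in the pictures, but I did not measure their positions at the end.

The only check that disagreed was the blurred side-camera view, which put the mark at about 0.24 rad, but its other points were several millimetres off. I used the closer wrist views.

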